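# Line up sockets by size on the hardness-test sample tray

### The job

Four impact sockets, one of each size, are waiting for the hardness tester: line them up on the sample tray in order of size, the smallest on the pad at the tray's red end and the largest on the pad at its black end, so that the tester's screw need only be wound down from one to the next. Stand each upright, hexagon mouth up as now, centred on its own pad, and let go of it. Leave the brass reference block and the stand magnifier where they are.

Things in the scene. Friction and masses are not known exactly. Their poses are not given: they have to be found in the camera images.
- socket_s: the smallest impact socket (round steel wrench socket), standing on the bench with its hexagon mouth up: 38 mm tall, the upper part round, 24 mm across, the lowest 17 mm 28 mm across; hexagon mouth 15 mm across flats; about 0.09 kg. Origin: centre of its underside; z up its axis
- socket_m: the second smallest impact socket (round steel wrench socket), standing on the bench with its hexagon mouth up: 50 mm tall, the upper part round, 34 mm across, straight all the way down; hexagon mouth 22 mm across flats; about 0.2 kg. Origin: centre of its underside; z up its axis
- socket_l: the second largest impact socket (round steel wrench socket), standing on the bench with its hexagon mouth up: 62 mm tall, the upper part round, 44 mm across, the lowest 27 mm 40 mm across; hexagon mouth 30 mm across flats; about 0.4 kg. Origin: centre of its underside; z up its axis
- socket_xl: the largest impact socket (round steel wrench socket), standing on the bench with its hexagon mouth up: 74 mm tall, the upper part round, 54 mm across, the lowest 32 mm 44 mm across; hexagon mouth 38 mm across flats; about 0.62 kg. Origin: centre of its underside; z up its axis
- pad_1: round black rubber pad, 60 mm across, 3 mm thick, fixed on the aluminium sample tray, at the red end. Origin: centre of its underside, 12 mm above the bench; z up, y along the row towards the red end, x towards the back rail. The four pads lie in a straight row, 66 mm centre to centre; sockets on them stand 15 mm above the bench
- pad_2: round black rubber pad, 60 mm across, 3 mm thick, fixed on the aluminium sample tray, second from the red end. Origin: centre of its underside, 12 mm above the bench; z up, y along the row towards the red end, x towards the back rail. The tray, 284 by 96 mm, top 12 mm above the bench, is fixed to the bench and may lie at any angle
- pad_3: round black rubber pad, 60 mm across, 3 mm thick, fixed on the aluminium sample tray, third from the red end. Origin: centre of its underside, 12 mm above the bench; z up, y along the row towards the red end, x towards the back rail. The tray's low back rail is 6 mm thick, stands 42 to 48 mm from the pads' centre line and rises to 20 mm above the bench
- pad_4: round black rubber pad, 60 mm across, 3 mm thick, fixed on the aluminium sample tray, at the black end. Origin: centre of its underside, 12 mm above the bench; z up, y along the row towards the red end, x towards the back rail. A red cap closes the first end of the tray and a black cap the last, each 14 mm thick, rising to 22 mm above the bench
- ref_block: hardness reference block, a flat brass disc 60 mm across, 10 mm thick, lying loose among the sockets; not to be moved. Origin: centre of its underside
- loupe: stand magnifier, black with a clear foot, 42 mm across, 50 mm tall, standing loose among the sockets; not to be moved. Origin: centre of its underside
Not all that is in view belongs to the job. Leave any blue or turquoise look-alike of the socket_m alone. What is shaped like the socket_xl but blue or purple is not meant.

How it is judged (in metres and radians):
At the end, for the whole second after the job is handed in: The four sockets stand in order of size along the tray, the smallest on the pad at the red end: each upright within 0.08 rad (hexagon mouth up), its axis within 12 mm of the centre of its pad, its underside down on the pad (within 4 mm), at rest (below 0.02 m/s) (horizontal distance between socket_s and pad_1 below 0.012 m and z of socket_s in the frame of pad_1 between -0.001 and 0.007 m and angle between each of socket_s, socket_m, socket_l, socket_xl's own z axis and vertical below 0.08 rad and linear speed of each of socket_s, socket_m, socket_l, socket_xl below 0.02 m/s and horizontal distance between socket_m and pad_2 below 0.012 m and z of socket_m in the frame of pad_2 between -0.001 and 0.007 m and horizontal distance between socket_l and pad_3 below 0.012 m and z of socket_l in the frame of pad_3 between -0.001 and 0.007 m and horizontal distance between socket_xl and pad_4 below 0.012 m and z of socket_xl in the frame of pad_4 between -0.001 and 0.007 m); the robot touches nothing.
It fails at once if the brass reference block is shifted by more than 20 mm or tipped (distance of ref_block from where it was at the start of the episode above 0.02 m or angle between ref_block's own z axis and vertical above 0.3 rad).
It fails at once if the stand magnifier is shifted by more than 20 mm or tipped (distance of loupe from where it was at the start of the episode above 0.02 m or angle between loupe's own z axis and vertical above 0.3 rad).
It also fails if it takes over 120 s, if anything falls off the work surface, if the arm or the gripper's body presses on something with over 40 N, if the wrist force passes 120 N, or if a joint passes its speed limit or range.

### The arm

A 6-joint arm with a two-finger parallel gripper is mounted at the origin on the work surface. World frame = base frame: x ahead of the robot, y to its left, z up, the work surface at z = 0. Lengths are in mm, angles in rad, forces in N, time in s.
With the tool pointing down it reaches from about 400 to 925 mm from the base axis. Payload 12.5 kg.
Tool frame: the origin (TCP) lies midway between the tips of the shut fingers; the grasp point (between the pads) lies 19 mm behind it (env.pinch_z is the z of the grasp point in the tool frame, in mm); z points along the fingers, y is the line along which they close (so a half turn about z gives the same grasp; the last joint's range is limited). The gripper opens to 95 mm and grips with 3 to 60 N. Pads are 20 mm wide; open, the fingers measure 119 mm over their backs; the gripper's body (75 mm by 180 mm) begins 59 mm behind the grasp point.
Start: joints at [1.11, 0.491, 1.559, -0, 1.092, -0.106], TCP at [217.112, 586.099, 191.661] pointing down, gripper open.
Joint ranges: [-3.1, 3.1], [-0.84, 2.19], [0.05, 2.79], [-1.13, 4.28], [0.06, 2.93], [-2.69, 2.69]. Speed limits (rad/s): [2.22, 2.22, 2.79, 3.14, 3.14, 3.14].

### API

Orientations are given as [roll, pitch, yaw] about the fixed x, y, z axes, in that order (R = Rz(yaw) Ry(pitch) Rx(roll)).
In Python, from cell import env, eyes gives the robot as it stands.
- The arm moves only by the shell command python3 -m inch 'ROWS'. ROWS is JSON, a list of rows, each a list of 3 entries, a list of its own where there are three numbers: the shift along the tool's x, y, z in units of 60 mm (1.0 is 60 mm), then the turn about the tool's z in units of 5 degrees (1.0 is 5 degrees), then the closure, from -1 (fully open) to 1 (shut). In form: [[[tx, ty, tz], turn, claw], ...]. A call has exactly 10 rows; each row shifts and turns the commanded pose from where the row before left it, along the tool's axes as they then stand; what a row does not reach is not made up. A row lasts 1/8 s, in which the tool goes at most 62.5 mm and 10.7 degrees, less where a joint would pass 70% of its speed; a pose out of reach is approached as far as the arm can. A call is refused whole if a number of a shift passes 1 or a number of a turn 1, either way. A call with a gripper value outside its range is refused whole. The fingers move at their own pace and stop on an object; the grip force is fixed at half the most. Time passes only in rows, so rows that do not move let the fingers close, or fill a call up. It gives the time, the measured TCP pose, the force, the opening and the grip force at its end, in the units of the state.
- env.state(): the state, without advancing time (a new reading comes with each control period).
- eyes.read_camera(name): name is "scene" or "top"; returns a dict with "pixels" (400x640x3 uint8, red, green, blue), "fx", "fy", "cx", "cy" (pixels), "extrinsics" (4x4, takes a point from world to camera coordinates). Camera axes: x right, y down, z forward; pixel columns grow to the right and rows downward; lengths in mm; the calibration is good to about 2 mm. A picture is of the moment at which its call begins. There is no depth.
- env.job_done(): hands the job in; it is judged then, once.
Trained networks look in a picture, given as the dict that the camera call returned (one of the last four; its "shot" number tells which), for a name from the list of things; names that differ only in an ending like _2 or _b are one class to them, and where a whole thing is asked for, a point or a joint stands for the part that bears it (a point fixed in the world has none). Each returns a list of dicts, best first, with "score" (0 to 1); they miss things now and then, are a little off and sometimes report something else, mostly with a low value. They report only what shows in the picture. A call takes as long as a camera call. They do not tell look-alikes from the thing itself.
- eyes.boxes_of(name, picture): "centre" ([row, column] in pixels, amid what is visible of it).
- eyes.cut_out(name, picture): "mask" (400x640 bool, what is visible of it) and "centre" ([row, column] in pixels, amid what is visible of it).
- eyes.spot_point(name, picture): "centre" ([row, column] in pixels: a listed point, or the origin of a listed thing).
The state is a dict: "t": time; "joints": joint angles; "qvel": joint speeds; "tau": joint torques, N m; "eef_pos": TCP position; "tcp_rot": TCP orientation; "ft_force": force on the tool from outside, world axes, zero at the start; "moment": the same for the moment, N m; "opening": opening from 0.0 (shut) to 1.0 (fully open); "grip_force": force on a finger pad.
Only numpy, scipy, OpenCV 4.12 (cv2) and the standard library are available. Lean on these libraries where they do the work, as an engineer would, in place of code of your own. Each camera call takes 0.05 s, during which the arm holds its last target. There are 200 camera calls.

## Working session

There is one attempt and no reset: what is moved stays moved. The work goes in short steps, Python scripts to look and compute and a shell command to move; the robot and the scene stay as the last step left them, time stands still between calls to the robot, and variables do not carry over. Pictures are saved under pics/ and viewed, at most 14 in all, crops included, and the job is handed in when it is done.

```bash
ls; mkdir -p pics
python3 - <<'E'
from cell import env, eyes
import cv2
print(env.state()['tcp_rot'],env.pinch_z)
for n in("top","scene"):
    p=eyes.read_camera(n); cv2.imwrite(f"pics/{n}0.png",p["pixels"][:,:,::-1].copy())
    print(n,p['fx'],p['extrinsics'])
    for k in "socket_s socket_m socket_l socket_xl pad_1 pad_2 pad_3 pad_4 ref_block loupe".split():
        print(k,[( [round(float(x)) for x in d['centre']],round(float(d['score']),2)) for d in eyes.spot_point(k,p)][:6])
E
```

```text
pics
[-3.14041915e+00 -1.04986044e-04  2.78680710e+00] -18.8
top 467.4044793515474 [[-2.95594241e-02 -9.99562455e-01 -1.06754302e-03  1.49499649e+01]
 [-9.86143605e-01  2.93369810e-02 -1.63279308e-01  4.61643739e+02]
 [ 1.63239184e-01 -3.77369158e-03 -9.86579307e-01  1.10443073e+03]
 [ 0.00000000e+00  0.00000000e+00  0.00000000e+00  1.00000000e+00]]
socket_s [([149, 423], 0.78), ([204, 162], 0.77), ([137, 455], 0.65), ([119, 419], 0.61), ([178, 490], 0.49)]
socket_m [([149, 423], 0.78), ([204, 162], 0.77), ([137, 455], 0.65), ([119, 419], 0.61), ([178, 490], 0.49)]
socket_l [([149, 423], 0.78), ([204, 162], 0.77), ([137, 455], 0.65), ([119, 419], 0.61), ([178, 490], 0.49)]
socket_xl [([284, 203], 0.96), ([235, 204], 0.91), ([243, 159], 0.89)]
pad_1 [([174, 349], 0.79), ([175, 296], 0.64), ([172, 324], 0.55)]
pad_2 [([174, 349], 0.79), ([175, 296], 0.64), ([172, 324], 0.55)]
pad_3 [([174, 349], 0.79), ([175, 296], 0.64), ([172, 324], 0.55)]
pad_4 [([174, 349], 0.79), ([175, 296], 0.64), ([172, 324], 0.55)]
ref_block [([149, 221], 0.82), ([176, 324], 0.35)]
loupe [([230, 436], 0.67)]
s
[... 414 characters left out ...]
[342, 287], 0.96), ([352, 213], 0.84), ([308, 298], 0.75), ([324, 332], 0.73), ([149, 389], 0.72)]
socket_l [([342, 287], 0.96), ([352, 213], 0.84), ([308, 298], 0.75), ([324, 332], 0.73), ([149, 389], 0.72)]
socket_xl [([156, 348], 0.85), ([147, 324], 0.7), ([142, 361], 0.56)]
pad_1 [([238, 328], 0.91), ([254, 311], 0.86), ([207, 351], 0.6), ([222, 340], 0.57)]
pad_2 [([238, 328], 0.91), ([254, 311], 0.86), ([207, 351], 0.6), ([222, 340], 0.57)]
pad_3 [([238, 328], 0.91), ([254, 311], 0.86), ([207, 351], 0.6), ([222, 340], 0.57)]
pad_4 [([238, 328], 0.91), ([254, 311], 0.86), ([207, 351], 0.6), ([222, 340], 0.57)]
ref_block [([186, 403], 0.66), ([270, 231], 0.59)]
loupe [([268, 230], 0.67)]
```

Run:
```python
import cv2
a=cv2.imread("pics/top0.png")[90:330,110:530]; cv2.imwrite("pics/top0c.png",cv2.resize(a,(798,456),interpolation=cv2.INTER_CUBIC))
```

```text
(no output)
```

View pics/top0c.png

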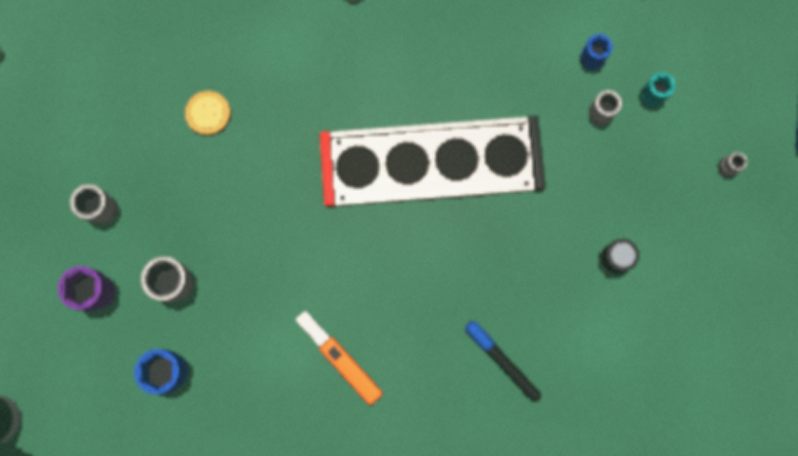

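View pics/scene0.png

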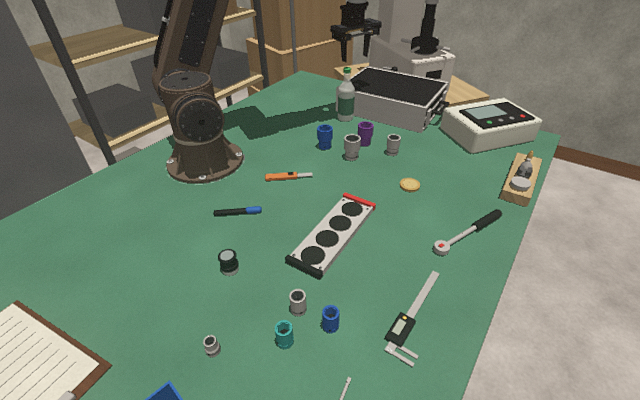

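The top crop shows the grey sockets at (crop/1.9 + offset) XL ≈ (196,236), L ≈ (156,196), M ≈ (429,144) and S ≈ (498,175). The blue, purple and turquoise ones are look-alikes. The tray's red end is on the left (+y) with pads at about (298..376, 173), and the loupe is at (437,224). The scene view agrees.

```bash
cat > h.py <<'E'
import numpy as np, cv2
from scipy.optimize import minimize
from cell import env, eyes
# profile: list of (z, radius)
PROF={'socket_s':[(0,14),(17,14),(17,12),(38,12)],'socket_m':[(0,17),(50,17)],'socket_l':[(0,20),(27,20),(27,22),(62,22)],
 'socket_xl':[(0,22),(32,22),(32,27),(74,27)],'loupe':[(0,21),(50,21)],'ref_block':[(0,30),(10,30)],'pad_1':[(15,30)]}
def proj(P,p):
    E=p['extrinsics']; c=P@E[:3,:3].T+E[:3,3]
    return np.c_[p['fx']*c[:,0]/c[:,2]+p['cx'],p['fy']*c[:,1]/c[:,2]+p['cy']]
def ray(uv,p,z):
    E=p['extrinsics'];R=E[:3,:3];o=-R.T@E[:3,3]
    d=R.T@np.array([(uv[0]-p['cx'])/p['fx'],(uv[1]-p['cy'])/p['fy'],1]); return (o+d*(z-o[2])/d[2])[:2]
A=np.linspace(0,2*np.pi,40,endpoint=False)
def sil(name,xy,p,base=0):
    m=np.zeros((400*4,640*4),np.uint8)
    pr=PROF[name]; segs=list(zip(pr[:-1],pr[1:])) or [(pr[0],pr[0])]
    for a,b in segs:
        P=np.vstack([np.c_[xy[0]+r*np.cos(A),xy[1]+r*np.sin(A),0*A+z+base] for z,r in (a,b)])
        h=cv2.convexHull(((proj(P,p)+.5)*4).astype(np.float32)); cv2.fillPoly(m,[np.round(h).astype(int)],1)
    return cv2.resize(m.astype(np.float32),(640,400),interpolation=cv2.INTER_AREA)
def fit(name,mask,xy0,p,base=0):
    m=mask.astype(np.float32)
    f=lambda xy:1-np.minimum(m,s:=sil(name,xy,p,base)).sum()/np.maximum(m,s).sum()
    r=minimize(f,xy0,method='Nelder-Mead',options=dict(initial_simplex=np.array(xy0)+[[-6,-4],[7,-3],[0,8]],xatol=.2,fatol=1e-4,maxiter=70))
    return r.x,1-r.fun
def ncc(p): return p
E
python3 - <<'E'
from h import *
P={n:eyes.read_camera(n) for n in("top","scene")}
G={'socket_xl':(196,236),'socket_l':(156,196),'socket_m':(429,144),'socket_s':(498,175),'loupe':(437,224),'ref_block':(219,149)}
for k,uv in G.items():
    w=ray(uv,P['top'],PROF[k][-1][0]); 
    for n,p in P.items():
        t=proj(np.array([[*w,PROF[k][-1][0]/2]]),p)[0]
        ds=eyes.cut_out(k,p)
        if not ds: print(k,n,'none');continue
        d=min(ds,key=lambda d:np.hypot(d['centre'][1]-t[0],d['centre'][0]-t[1]))
        e=np.hypot(d['centre'][1]-t[0],d['centre'][0]-t[1])
        if e>15: print(k,n,'far',e); continue
        x,i=fit(k,d['mask'],w,p); print(k,n,w.round(),x.round(1),'IoU',round(float(i),2),round(float(d['score']),2),
          {q:round(float(fit(q,d['mask'],w,p)[1]),2) for q in PROF if 'socket' in q and n=='top'})
for n,p in P.items():
    for d in eyes.cut_out('pad_1',p):
        w=ray(d['centre'][::-1],p,15); x,i=fit('pad_1',d['mask'],w,p); print('pad',n,x.round(1),round(float(i),2))
E
```

```text
socket_xl top [391. 292.] [390.4 294.1] IoU 0.88 0.7 {'socket_s': 0.3, 'socket_m': 0.51, 'socket_l': 0.8, 'socket_xl': 0.88}
socket_xl scene [391. 292.] [390.8 297.5] IoU 0.93 0.94 {}
socket_l top [492. 392.] [492.5 392.9] IoU 0.92 0.56 {'socket_s': 0.41, 'socket_m': 0.69, 'socket_l': 0.92, 'socket_xl': 0.66}
socket_l scene [492. 392.] [493.7 397.1] IoU 0.89 0.81 {}
socket_m top [ 605. -274.] [ 606.2 -277.4] IoU 0.93 0.71 {'socket_s': 0.62, 'socket_m': 0.93, 'socket_l': 0.61, 'socket_xl': 0.43}
socket_m scene [ 605. -274.] [ 606.5 -275.7] IoU 0.9 0.8 {}
socket_s top [ 524. -442.] [ 524.1 -442.1] IoU 0.78 0.71 {'socket_s': 0.78, 'socket_m': 0.46, 'socket_l': 0.29, 'socket_xl': 0.21}
socket_s scene [ 524. -442.] [ 526.9 -441.2] IoU 0.9 0.51 {}
loupe top [ 406. -280.] [ 406.2 -282.3] IoU 0.91 0.81 {'socket_s': 0.46, 'socket_m': 0.77, 'socket_l': 0.84, 'socket_xl': 0.58}
loupe scene [ 406. -280.] [ 404.5 -278.6] IoU 0.94 0.94 {}
ref_block top [620. 253.] [620.  253.4] IoU 0.96 0.84 {'socket_s': 0.32, 'socket_m': 0.54, 'socket_l': 0.79, 'socket_xl': 0.8}
ref_block scene [620. 253.] [618.1 256.1] IoU 0.81 0.54 {}
pad top [541.5 -15.3] 0.91
pad top [ 546.6 -144.4] 0.93
pad top [543.4 -78.5] 0.96
pad scene [545.3 -77.8] 0.94
pad scene [542.4 -12.3] 0.93
pad scene [538.2  53.3] 0.87
```

```bash
cat >> h.py <<'E'
from scipy.spatial.transform import Rotation as Ro
def plan(x,y,z,yaw=None):
    s=env.state(); R=Ro.from_euler('xyz',s['tcp_rot']); d=R.inv().apply(np.array([x,y,z])-s['eef_pos'])/60
    print('t',round(s['t'],2),'pos',np.round(s['eef_pos'],1),'rot',np.round(s['tcp_rot'],3),'tool units',d.round(2), 'turn', None if yaw is None else round(np.degrees(s['tcp_rot'][2]-yaw)/5,2),'open',round(s['opening'],3),'F',np.round(s['ft_force'],1))
E
python3 -m inch '[[[0,0,0],0.7,-1],[[0,0,0],0.7,-1],[[0,0,0],0.7,-1],[[0,0,0],0.7,-1],[[0,0,0],0.7,-1],[[0,0,0],0.7,-1],[[0,0,0],0.7,-1],[[0,0,0],0.7,-1],[[0,0,0],0.7,-1],[[0,0,0],0.7,-1]]'
python3 -m inch '[[[0,0,0],0.7,-1],[[0,0,0],0.7,-1],[[0,0,0],0.7,-1],[[0,0,0],0.7,-1],[[0,0,0],0.7,-1],[[0,0,0],0.7,-1],[[0,0,0],0.7,-1],[[0,0,0],0.7,-1],[[0,0,0],0.8,-1],[[0,0,0],0,-1]]'
python3 -c "from h import *; plan(493,395,192,1.616)"
```

```text
t: 3.15
eef_pos: [217.1, 586.1, 191.7]
tcp_rot: [3.142, -0.0, 2.174]
ft_force: [-0.7, -0.0, -0.7]
opening: 1.003
grip_force: 0.0
t: 4.4
eef_pos: [217.1, 586.1, 191.6]
tcp_rot: [3.142, -0.0, 1.618]
ft_force: [0.4, 0.6, 0.9]
opening: 1.004
grip_force: 0.0
t 4.4 pos [217.1 586.1 191.6] rot [ 3.142 -0.     1.618] tool units [-3.4   4.44 -0.01] turn 0.02 open 1.004 F [0.4 0.6 0.9]
```

```bash
python3 -m inch '[[[-0.425,0.555,0],0,-1],[[-0.425,0.555,0],0,-1],[[-0.425,0.555,0],0,-1],[[-0.425,0.555,0],0,-1],[[-0.425,0.555,0],0,-1],[[-0.425,0.555,0],0,-1],[[-0.425,0.555,0],0,-1],[[-0.425,0.555,0],0,-1],[[0,0,0],0,-1],[[0,0,0],0,-1]]'
python3 -c "from h import *; plan(493,395,27,1.616)"
```

```text
t: 5.65
eef_pos: [492.3, 394.9, 191.6]
tcp_rot: [-3.141, -0.0, 1.618]
ft_force: [-0.5, -0.0, 0.4]
opening: 1.002
grip_force: 0.0
t 5.65 pos [492.3 394.9 191.6] rot [-3.141 -0.     1.618] tool units [0.   0.01 2.74] turn 0.02 open 1.002 F [-0.5 -0.   0.4]
```

```bash
python3 -m inch '[[[0,0,0.45],0,-1],[[0,0,0.45],0,-1],[[0,0,0.45],0,-1],[[0,0,0.45],0,-1],[[0,0,0.45],0,-1],[[0,0,0.3],0,-1],[[0,0,0.19],0,-1],[[0,0,0],0,-1],[[0,0,0],0,0.2],[[0,0,0],0,1]]'
python3 -m inch '[[[0,0,0],0,1],[[0,0,0],0,1],[[0,0,0],0,1],[[0,0,0],0,1],[[0,0,0],0,1],[[0,0,0],0,1],[[0,0,-0.1],0,1],[[0,0,-0.3],0,1],[[0,0,-0.4],0,1],[[0,0,-0.4],0,1]]'
python3 -c "from h import *; plan(544.4,-78.5,90,1.616)"
```

```text
t: 6.9
eef_pos: [493.1, 395.0, 28.0]
tcp_rot: [3.14, -0.001, 1.617]
ft_force: [-1.0, 0.6, 0.1]
opening: 0.843
grip_force: 0.0
t: 8.15
eef_pos: [492.8, 394.8, 101.0]
tcp_rot: [3.141, -0.0, 1.617]
ft_force: [-0.6, -0.7, -5.0]
opening: 0.453
grip_force: 30.0
t 8.15 pos [492.8 394.8 101. ] rot [ 3.141 -0.     1.617] tool units [-7.92  0.49  0.18] turn 0.02 open 0.453 F [-0.6 -0.7 -5. ]
```

```bash
python3 -m inch '[[[-0.5,0.05,0],0,1],[[-0.8,0.05,0],0,1],[[-0.9,0.05,0],0,1],[[-0.9,0.05,0],0,1],[[-0.9,0.05,0],0,1],[[-0.9,0.05,0],0,1],[[-0.9,0.05,0],0,1],[[-0.9,0.05,0],0,1],[[-0.8,0.05,0],0,1],[[-0.4,0.04,0],0,1]]'
python3 -m inch '[[[0,0,0],0,1],[[0,0,0],0,1],[[0,0,0],0,1],[[0,0,0],0,1],[[0,0,0],0,1],[[0,0,0],0,1],[[0,0,0],0,1],[[0,0,0],0,1],[[0,0,0],0,1],[[0,0,0],0,1]]'
python3 - <<'E'
from h import *
plan(544.4,-78.5,43,1.616)
for n in("top","scene"):
    p=eyes.read_camera(n)
    cv2.imwrite(f"pics/{n}1.png",cv2.resize(p["pixels"][100:320,200:500,::-1],(780,572)))
E
```

```text
t: 9.4
eef_pos: [544.5, -79.9, 100.3]
tcp_rot: [3.14, 0.0, 1.615]
ft_force: [-0.5, 0.2, -4.6]
opening: 0.454
grip_force: 30.0
t: 10.65
eef_pos: [544.2, -77.4, 99.2]
tcp_rot: [3.142, -0.0, 1.617]
ft_force: [-0.1, -0.2, -4.8]
opening: 0.452
grip_force: 30.0
t 10.65 pos [544.2 -77.4  99.2] rot [ 3.142 -0.     1.617] tool units [-0.02  0.    0.94] turn 0.02 open 0.452 F [-0.1 -0.2 -4.8]
```

View pics/scene1.png

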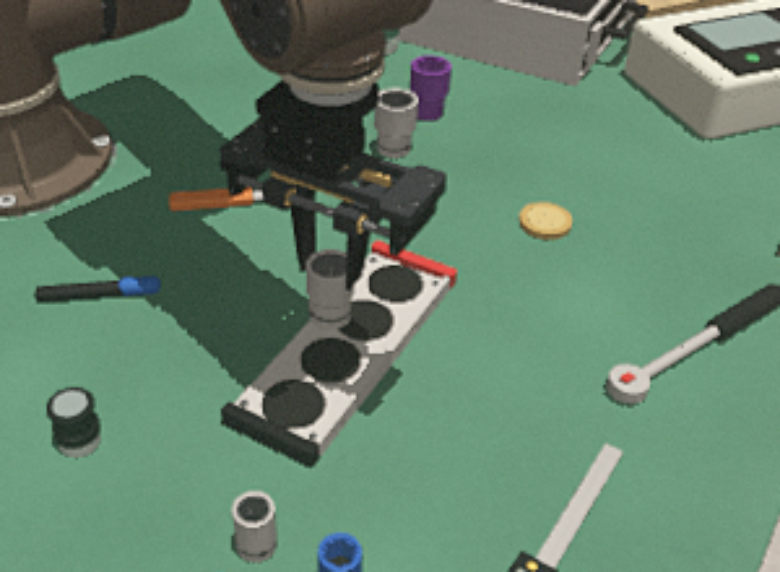

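The scene crop shows socket_l hanging upright in the fingers at about (330,285), above the third pad. Next I lower it.

```bash
python3 -m inch '[[[-0.02,0,0.2],0,1],[[0,0,0.2],0,1],[[0,0,0.2],0,1],[[0,0,0.15],0,1],[[0,0,0.1],0,1],[[0,0,0.05],0,1],[[0,0,0],0,1],[[0,0,0],0,1],[[0,0,0],0,1],[[0,0,0],0,1]]'
python3 -c "from h import *; plan(544.4,-78.5,43,1.616)"
```

```text
t: 12.0
eef_pos: [544.3, -78.6, 45.4]
tcp_rot: [3.141, -0.0, 1.617]
ft_force: [0.0, -0.7, -4.7]
opening: 0.454
grip_force: 30.0
t 12.0 pos [544.3 -78.6  45.4] rot [ 3.141 -0.     1.617] tool units [0.   0.   0.04] turn 0.02 open 0.454 F [ 0.  -0.7 -4.7]
```

```bash
python3 -m inch '[[[0,0,0.03],0,1],[[0,0,0.01],0,1],[[0,0,0],0,1],[[0,0,0],0,1],[[0,0,0],0,0.6],[[0,0,0],0,0.2],[[0,0,0],0,-0.3],[[0,0,0],0,-0.8],[[0,0,0],0,-1],[[0,0,0],0,-1]]'
python3 -m inch '[[[0,0,0],0,-1],[[0,0,0],0,-1],[[0,0,0],0,-1],[[0,0,-0.2],0,-1],[[0,0,-0.4],0,-1],[[0,0,-0.4],0,-1],[[0,0,-0.4],0,-1],[[0,0,-0.3],0,-1],[[0,0,0],0,-1],[[0,0,0],0,-1]]'
python3 -c "from h import *; plan(390.5,295.5,145,1.616)"
```

```text
t: 13.25
eef_pos: [544.3, -78.6, 42.9]
tcp_rot: [3.141, 0.0, 1.617]
ft_force: [0.0, -0.6, 0.2]
opening: 0.82
grip_force: 0.0
t: 14.5
eef_pos: [544.0, -78.5, 144.5]
tcp_rot: [-3.141, -0.0, 1.617]
ft_force: [-0.3, 0.1, -1.1]
opening: 1.001
grip_force: 0.0
t 14.5 pos [544.  -78.5 144.5] rot [-3.141 -0.     1.617] tool units [ 6.35 -2.26 -0.01] turn 0.02 open 1.001 F [-0.3  0.1 -1.1]
```

```bash
python3 -m inch '[[[0.5,-0.18,0],0,-1],[[0.7,-0.25,0],0,-1],[[0.8,-0.28,0],0,-1],[[0.8,-0.29,0],0,-1],[[0.8,-0.28,0],0,-1],[[0.8,-0.28,0],0,-1],[[0.8,-0.29,0],0,-1],[[0.7,-0.25,0],0,-1],[[0.45,-0.16,0],0,-1],[[0,0,0],0,-1]]'
python3 - <<'E'
from h import *
plan(390.5,295.5,34,1.616)
p=eyes.read_camera("top")
print('blue',ray((193.2,285.8),p,74),'purple',ray((152.1,241.6),p,74),'Mblue',ray((424.7,114.7),p,50),'Mturq',ray((458,135.3),p,50))
ps=eyes.read_camera("scene")
for n,q in(("top",p),("scene",ps)):
    t=proj(np.array([[544.4,-78.5,46]]),q)[0]
    d=min(eyes.cut_out('socket_l',q),key=lambda d:np.hypot(d['centre'][1]-t[0],d['centre'][0]-t[1])); print(fit('socket_l',d['mask'],(544,-78),q,15))
E
```

```text
t: 15.75
eef_pos: [390.0, 296.7, 144.1]
tcp_rot: [-3.14, 0.001, 1.62]
ft_force: [0.3, 0.0, -0.0]
opening: 0.998
grip_force: 0.0
t 15.75 pos [390.  296.7 144.1] rot [-3.14e+00  1.00e-03  1.62e+00] tool units [-0.02  0.01  1.83] turn 0.05 open 0.998 F [ 0.3  0.  -0. ]
blue [276.63944157 296.9039235 ] purple [381.34877982 394.40113076] Mblue [ 681.03660159 -268.64775719] Mturq [ 625.18216695 -347.5763108 ]
(array([543.55606029, -79.50788536]), np.float64(0.9369162917137146))
(array([544.1003876 , -77.65638229]), np.float64(0.9703060388565063))
```

Socket_l stands on pad_3 within about 1 mm. Now socket_xl.

```bash
python3 -m inch '[[[-0.01,0.01,0.3],0,-1],[[0,0,0.4],0,-1],[[0,0,0.4],0,-1],[[0,0,0.3],0,-1],[[0,0,0.25],0,-1],[[0,0,0.18],0,-1],[[0,0,0],0,-1],[[0,0,0],0,-1],[[0,0,0],0,0.2],[[0,0,0],0,1]]'
python3 -m inch '[[[0,0,0],0,1],[[0,0,0],0,1],[[0,0,0],0,1],[[0,0,0],0,1],[[0,0,0],0,1],[[0,0,-0.1],0,1],[[0,0,-0.3],0,1],[[0,0,-0.4],0,1],[[0,0,-0.4],0,1],[[0,0,-0.4],0,1]]'
python3 -c "from h import *; plan(547.3,-144.4,150,1.616)"
```

```text
t: 17.2
eef_pos: [391.8, 295.3, 35.4]
tcp_rot: [3.141, -0.0, 1.618]
ft_force: [-0.1, 0.7, 0.1]
opening: 0.849
grip_force: 0.0
t: 18.45
eef_pos: [391.5, 295.0, 131.8]
tcp_rot: [-3.141, 0.0, 1.617]
ft_force: [0.4, 1.3, -6.4]
opening: 0.558
grip_force: 30.0
t 18.45 pos [391.5 295.  131.8] rot [-3.141  0.     1.617] tool units [-7.44  2.25 -0.3 ] turn 0.02 open 0.558 F [ 0.4  1.3 -6.4]
```

```bash
python3 -m inch '[[[-0.4,0.1,-0.15],0,1],[[-0.7,0.21,-0.15],0,1],[[-0.8,0.25,0],0,1],[[-0.85,0.26,0],0,1],[[-0.85,0.26,0],0,1],[[-0.85,0.26,0],0,1],[[-0.85,0.26,0],0,1],[[-0.85,0.26,0],0,1],[[-0.8,0.24,0],0,1],[[-0.49,0.15,0],0,1]]'
python3 -m inch '[[[0,0,0],0,1],[[0,0,0],0,1],[[0,0,0.3],0,1],[[0,0,0.3],0,1],[[0,0,0.3],0,1],[[0,0,0.3],0,1],[[0,0,0.2],0,1],[[0,0,0],0,1],[[0,0,0],0,1],[[0,0,0],0,1]]'
python3 -c "from h import *; plan(547.3,-144.4,50,1.616)"
```

```text
t: 19.7
eef_pos: [547.5, -146.8, 148.7]
tcp_rot: [-3.141, -0.0, 1.616]
ft_force: [0.6, 0.7, -6.4]
opening: 0.564
grip_force: 30.0
t: 20.95
eef_pos: [547.6, -144.6, 65.7]
tcp_rot: [3.141, 0.0, 1.617]
ft_force: [0.5, 0.7, -6.7]
opening: 0.557
grip_force: 30.0
t 20.95 pos [ 547.6 -144.6   65.7] rot [3.141 0.    1.617] tool units [ 0.   -0.01  0.26] turn 0.02 open 0.557 F [ 0.5  0.7 -6.7]
```

```bash
python3 -m inch '[[[0,0,0.1],0,1],[[0,0,0.08],0,1],[[0,0,0.05],0,1],[[0,0,0.02],0,1],[[0,0,0],0,1],[[0,0,0],0,1],[[0,0,0],0,1],[[0,0,0],0,1],[[0,0,0],0,1],[[0,0,0],0,1]]'
```

```text
t: 22.2
eef_pos: [547.2, -144.5, 50.1]
tcp_rot: [-3.142, -0.0, 1.617]
ft_force: [-3.4, -0.5, 0.1]
opening: 0.564
grip_force: 30.0
```

Contact shows in the force reading (weight unloaded), so I release and retreat.

```bash
python3 -m inch '[[[0,0,0],0,0.6],[[0,0,0],0,0.2],[[0,0,0],0,-0.3],[[0,0,0],0,-0.8],[[0,0,0],0,-1],[[0,0,0],0,-1],[[0,0,0],0,-1],[[0,0,0],0,-1],[[0,0,0],0,-1],[[0,0,-0.2],0,-1]]'
python3 -m inch '[[[0,0,-0.3],0,-1],[[0,0,-0.4],0,-1],[[0,0,-0.4],0,-1],[[0,0,-0.4],0,-1],[[0,0,-0.1],0,-1],[[0,0,0],0,-1],[[0,0,0],-1,-1],[[0,0,0],-1,-1],[[0,0,0],-1,-0.3],[[0,0,0],-1,-0.3]]'
python3 -m inch '[[[0,0,0],-1,-0.3],[[0,0,0],-1,-0.3],[[0,0,0],-1,-0.3],[[0,0,0],-1,-0.3],[[0,0,0],-1,-0.3],[[0,0,0],-1,-0.3],[[0,0,0],0,-0.3],[[0,0,0],0,-0.3],[[0,0,0],0,-0.3],[[0,0,0],0,-0.3]]'
python3 -c "from h import *; plan(606.3,-276.5,110,1.616)"
```

```text
t: 23.45
eef_pos: [546.9, -144.4, 61.9]
tcp_rot: [-3.14, -0.001, 1.617]
ft_force: [-0.9, 0.1, 0.7]
opening: 0.997
grip_force: 0.0
t: 24.7
eef_pos: [546.9, -144.3, 156.8]
tcp_rot: [-3.14, -0.001, 1.969]
ft_force: [0.4, -0.3, -0.1]
opening: 0.845
grip_force: 0.0
t: 25.95
eef_pos: [547.3, -144.5, 158.0]
tcp_rot: [3.142, -0.0, 2.49]
ft_force: [-0.1, -0.0, -0.3]
opening: 0.649
grip_force: 0.0
t 25.95 pos [ 547.3 -144.5  158. ] rot [ 3.142 -0.     2.49 ] tool units [-2.12 -1.15  0.8 ] turn 10.01 open 0.649 F [-0.1 -0.  -0.3]
```

```bash
python3 -m inch '[[[-0.3,-0.2,0],0,-0.3],[[-0.4,-0.2,0],0,-0.3],[[-0.5,-0.25,0.2],0,-0.3],[[-0.5,-0.25,0.3],0,-0.3],[[-0.42,-0.25,0.3],0,-0.3],[[0,0,0],0,-0.3],[[0,0,0],0,-0.3],[[0,0,0],0,-0.3],[[0,0,0],0,-0.3],[[0,0,0],0,-0.3]]'
python3 - <<'E'
from h import *
plan(606.3,-276.5,15,1.616)
for n in("top","scene"):
    p=eyes.read_camera(n)
    t=proj(np.array([[547.3,-144.4,52]]),p)[0]
    d=min(eyes.cut_out('socket_xl',p),key=lambda d:np.hypot(d['centre'][1]-t[0],d['centre'][0]-t[1])); print(fit('socket_xl',d['mask'],(547,-144),p,15))
    if n=='scene': cv2.imwrite(f"pics/{n}2.png",cv2.resize(p["pixels"][150:370,180:480,::-1],(780,572)))
E
```

```text
t: 27.2
eef_pos: [606.8, -276.2, 110.5]
tcp_rot: [3.141, 0.001, 2.491]
ft_force: [0.1, 0.5, -0.6]
opening: 0.648
grip_force: 0.0
t 27.2 pos [ 606.8 -276.2  110.5] rot [3.141e+00 1.000e-03 2.491e+00] tool units [ 0.   -0.01  1.59] turn 10.02 open 0.648 F [ 0.1  0.5 -0.6]
(array([ 541., -148.]), np.float64(0.0))
(array([ 550.27952862, -148.5514555 ]), np.float64(0.21695053577423096))
```

View pics/scene2.png

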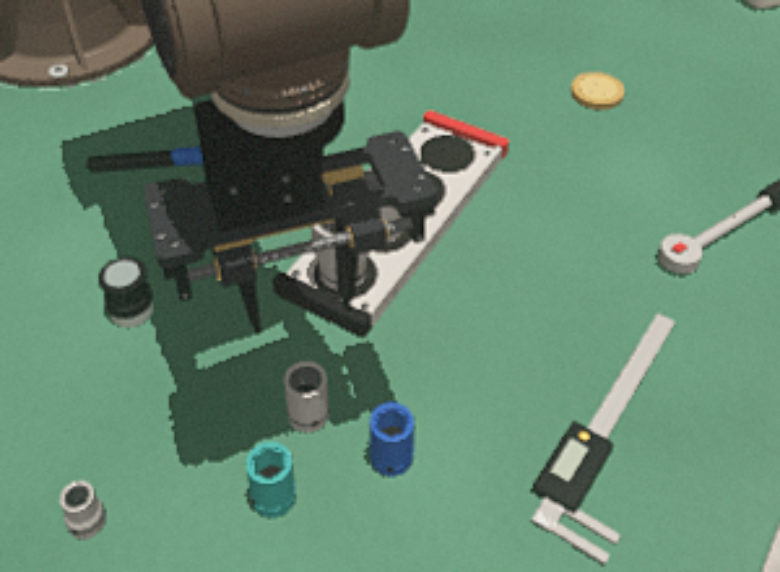

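The crop shows M at (305,395) between the turquoise (270,480) and blue (392,440) look-alikes, and the fingers are clear of both. Descend.

```bash
python3 -m inch '[[[0,0,0.3],0,-0.3],[[0,0,0.4],0,-0.3],[[0,0,0.4],0,-0.3],[[0,0,0.3],0,-0.3],[[0,0,0.19],0,-0.3],[[0,0,0],0,-0.3],[[0,0,0],0,-0.3],[[0,0,0],0,0.2],[[0,0,0],0,1],[[0,0,0],0,1]]'
python3 -m inch '[[[0,0,0],0,1],[[0,0,0],0,1],[[0,0,0],0,1],[[0,0,0],0,1],[[0,0,-0.1],0,1],[[0,0,-0.3],0,1],[[0,0,-0.5],0,1],[[0,0,-0.5],0,1],[[0,0,-0.5],0,1],[[0,0,-0.4],0,1]]'
python3 -m inch '[[[0,0,0],1,1],[[0,0,0],1,1],[[0,0,0],1,1],[[0,0,0],1,1],[[0,0,0],1,1],[[0,0,0],1,1],[[0,0,0],1,1],[[0,0,0],1,1],[[0,0,0],1,1],[[0,0,0],1,1]]'
python3 -c "from h import *; plan(541.5,-12.6,150,1.616)"
```

```text
t: 28.65
eef_pos: [606.7, -276.5, 14.9]
tcp_rot: [3.141, 0.0, 2.49]
ft_force: [0.8, -0.2, 0.4]
opening: 0.389
grip_force: 0.0
t: 29.9
eef_pos: [606.7, -276.5, 155.1]
tcp_rot: [3.141, 0.002, 2.49]
ft_force: [0.8, 0.2, -2.5]
opening: 0.35
grip_force: 30.0
t: 31.15
eef_pos: [606.6, -276.4, 153.8]
tcp_rot: [3.141, 0.0, 1.615]
ft_force: [-0.1, -0.3, -2.2]
opening: 0.352
grip_force: 30.0
t 31.15 pos [ 606.6 -276.4  153.8] rot [3.141 0.    1.615] tool units [ 4.44 -0.89  0.06] turn -0.02 open 0.352 F [-0.1 -0.3 -2.2]
```

```bash
python3 -m inch '[[[0.4,-0.1,0],0,1],[[0.7,-0.14,0],0,1],[[0.8,-0.15,0],0,1],[[0.8,-0.15,0],0,1],[[0.8,-0.15,0],0,1],[[0.6,-0.13,0],0,1],[[0.34,-0.07,0],0,1],[[0,0,0],0,1],[[0,0,0],0,1],[[0,0,0],0,1]]'
python3 -m inch '[[[0,0,0.2],0,1],[[0,0,0.3],0,1],[[0,0,0.4],0,1],[[0,0,0.4],0,1],[[0,0,0.3],0,1],[[0,0,0.2],0,1],[[0,0,0],0,1],[[0,0,0],0,1],[[0,0,0],0,1],[[0,0,0],0,1]]'
python3 -c "from h import *; plan(541.5,-12.6,30,1.616)"
```

```text
t: 32.4
eef_pos: [541.2, -13.9, 152.6]
tcp_rot: [3.142, 0.0, 1.616]
ft_force: [-0.1, -1.1, -2.1]
opening: 0.347
grip_force: 30.0
t: 33.65
eef_pos: [541.1, -12.9, 45.1]
tcp_rot: [3.141, 0.0, 1.617]
ft_force: [-1.0, 0.3, -1.9]
opening: 0.352
grip_force: 30.0
t 33.65 pos [541.1 -12.9  45.1] rot [3.141 0.    1.617] tool units [0.   0.01 0.25] turn 0.02 open 0.352 F [-1.   0.3 -1.9]
```

```bash
python3 -m inch '[[[0,0,0.1],0,1],[[0,0,0.08],0,1],[[0,0,0.05],0,1],[[0,0,0.02],0,1],[[0,0,0],0,1],[[0,0,0],0,1],[[0,0,0],0,1],[[0,0,0],0,1],[[0,0,0],0,1],[[0,0,0],0,1]]'
python3 -m inch '[[[0,0,0],0,0.6],[[0,0,0],0,0.2],[[0,0,0],0,-0.3],[[0,0,0],0,-0.5],[[0,0,0],0,-0.5],[[0,0,0],0,-0.5],[[0,0,0],0,-0.5],[[0,0,-0.2],0,-0.5],[[0,0,-0.4],0,-0.5],[[0,0,-0.5],0,-0.5]]'
python3 -m inch '[[[0,0,-0.5],0,-0.5],[[0,0,-0.5],0,-0.5],[[-0.4,0,0],0,-0.5],[[-0.7,0,0],0,-0.5],[[-0.8,0,0],0,-0.5],[[-0.9,0,0],0,-0.5],[[-0.9,0,0],0,-0.5],[[-0.9,0,0],0,-0.5],[[-0.9,0,0],0,-0.5],[[-0.8,0,0],0,-0.5]]'
python3 -c "from h import *; plan(525.5,-441.6,100,1.616)"
```

```text
t: 34.9
eef_pos: [540.8, -12.9, 29.7]
tcp_rot: [-3.141, -0.0, 1.617]
ft_force: [-3.7, 0.1, 5.6]
opening: 0.35
grip_force: 30.0
t: 36.15
eef_pos: [540.7, -12.9, 96.8]
tcp_rot: [-3.141, -0.0, 1.617]
ft_force: [0.6, -0.4, -0.9]
opening: 0.751
grip_force: 0.0
t: 37.4
eef_pos: [558.2, -392.4, 156.6]
tcp_rot: [3.141, 0.0, 1.617]
ft_force: [0.7, -0.2, 0.4]
opening: 0.749
grip_force: 0.0
t 37.4 pos [ 558.2 -392.4  156.6] rot [3.141 0.    1.617] tool units [-0.79 -0.58  0.94] turn 0.01 open 0.749 F [ 0.7 -0.2  0.4]
```

```bash
python3 -m inch '[[[-0.35,-0.25,0.2],0,-0.5],[[-0.4,-0.33,0.4],0,-0.5],[[0,0,0.34],0,-0.5],[[0,0,0],0,-0.5],[[0,0,0],0,-0.5],[[0,0,0],0,-0.5],[[0,0,0],0,-0.5],[[0,0,0],0,-0.5],[[0,0,0],0,-0.5],[[0,0,0],0,-0.5]]'
python3 - <<'E'
from h import *
plan(525.5,-441.6,10,1.616)
for n in("top","scene"):
    p=eyes.read_camera(n)
    for k,c in(('socket_xl',(547.3,-144.4)),('socket_l',(544.4,-78.5)),('socket_m',(541.5,-12.6))):
        t=proj(np.array([[*c,15+PROF[k][-1][0]/2]]),p)[0]
        d=min(eyes.cut_out(k,p),key=lambda d:np.hypot(d['centre'][1]-t[0],d['centre'][0]-t[1])); print(n,k,fit(k,d['mask'],c,p,15))
    if n=='scene': cv2.imwrite(f"pics/{n}3.png",cv2.resize(p["pixels"][150:370,180:480,::-1],(780,572)))
E
```

```text
t: 38.65
eef_pos: [525.8, -437.0, 99.2]
tcp_rot: [-3.142, -0.0, 1.617]
ft_force: [0.4, 0.6, -0.5]
opening: 0.747
grip_force: 0.0
t 38.65 pos [ 525.8 -437.    99.2] rot [-3.142 -0.     1.617] tool units [-0.08 -0.01  1.49] turn 0.02 open 0.747 F [ 0.4  0.6 -0.5]
top socket_xl (array([ 541.3, -148.4]), np.float64(0.0))
top socket_l (array([545.67249636, -79.73797347]), np.float64(0.8808495402336121))
top socket_m (array([540.03987075, -12.23986923]), np.float64(0.9075297117233276))
scene socket_xl (array([ 545.29839143, -143.08032138]), np.float64(0.9276177883148193))
scene socket_l (array([544.67259058, -77.16351932]), np.float64(0.8507866859436035))
scene socket_m (array([540.57827759,  -9.39678345]), np.float64(0.920860230922699))
```

View pics/scene3.png

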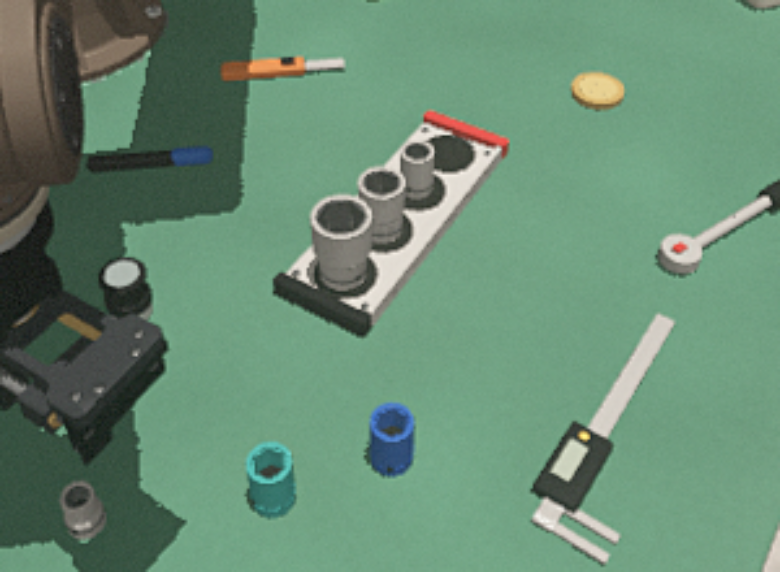

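Three sockets stand upright on pads 4, 3 and 2 (bottom-left to top-right), with pad_1 by the red cap still free. Now socket_s at (82,508).

```bash
python3 -m inch '[[[-0.08,0,0.2],0,-0.5],[[0,0,0.4],0,-0.5],[[0,0,0.4],0,-0.5],[[0,0,0.3],0,-0.5],[[0,0,0.19],0,-0.5],[[0,0,0],0,-0.5],[[0,0,0],0,-0.5],[[0,0,0],0,0.2],[[0,0,0],0,0.5],[[0,0,0],0,1]]'
python3 -m inch '[[[0,0,0],0,1],[[0,0,0],0,1],[[0,0,0],0,1],[[0,0,0],0,1],[[0,0,0],0,1],[[0,0,-0.1],0,1],[[0,0,-0.3],0,1],[[0,0,-0.5],0,1],[[0,0,-0.5],0,1],[[0,0,-0.5],0,1]]'
python3 -c "from h import *; plan(538.6,53.3,150,1.616)"
```

```text
t: 40.3
eef_pos: [526.1, -441.9, 10.1]
tcp_rot: [3.141, 0.0, 1.617]
ft_force: [-0.2, 0.5, -0.1]
opening: 0.492
grip_force: 0.0
t: 41.55
eef_pos: [526.1, -441.9, 126.2]
tcp_rot: [3.141, 0.001, 1.617]
ft_force: [1.1, 0.3, -1.0]
opening: 0.237
grip_force: 30.0
t 41.55 pos [ 526.1 -441.9  126.2] rot [3.141e+00 1.000e-03 1.617e+00] tool units [ 8.23  0.59 -0.4 ] turn 0.02 open 0.237 F [ 1.1  0.3 -1. ]
```

```bash
python3 -m inch '[[[0.3,0.02,-0.2],0,1],[[0.6,0.05,-0.2],0,1],[[0.8,0.06,0],0,1],[[0.8,0.06,0],0,1],[[0.8,0.06,0],0,1],[[0.8,0.06,0],0,1],[[0.8,0.06,0],0,1],[[0.8,0.06,0],0,1],[[0.8,0.06,0],0,1],[[0.8,0.06,0],0,1]]'
python3 -m inch '[[[0.6,0.03,0],0,1],[[0.33,0.01,0],0,1],[[0,0,0],0,1],[[0,0,0],0,1],[[0,0,0],0,1],[[0,0,0.3],0,1],[[0,0,0.4],0,1],[[0,0,0.4],0,1],[[0,0,0.2],0,1],[[0,0,0],0,1]]'
python3 - <<'E'
from h import *
plan(538.6,53.3,25,1.616)
p=eyes.read_camera("scene"); cv2.imwrite("pics/scene4.png",cv2.resize(p["pixels"][150:300,250:450,::-1],(780,585)))
E
```

```text
t: 42.8
eef_pos: [537.5, -0.4, 147.9]
tcp_rot: [-3.141, -0.0, 1.618]
ft_force: [1.7, -0.5, -2.0]
opening: 0.241
grip_force: 30.0
t: 44.05
eef_pos: [538.2, 52.7, 69.4]
tcp_rot: [-3.14, -0.0, 1.617]
ft_force: [0.6, -0.3, -0.6]
opening: 0.242
grip_force: 30.0
t 44.05 pos [538.2  52.7  69.4] rot [-3.14  -0.     1.617] tool units [0.01 0.01 0.74] turn 0.01 open 0.242 F [ 0.6 -0.3 -0.6]
```

View pics/scene4.png

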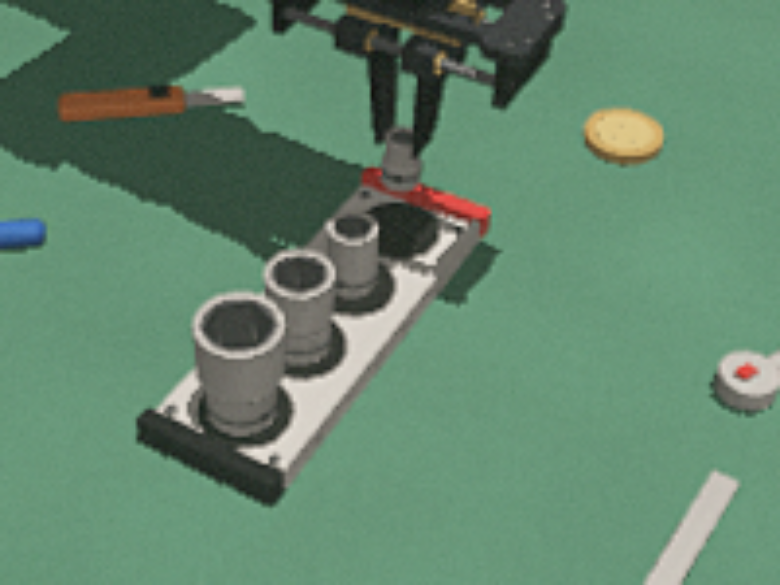

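Socket_s hangs upright at (402,158), over pad_1. Lower it with a force check.

```bash
python3 -m inch '[[[0,0,0.2],0,1],[[0,0,0.2],0,1],[[0,0,0.15],0,1],[[0,0,0.1],0,1],[[0,0,0.05],0,1],[[0,0,0.03],0,1],[[0,0,0],0,1],[[0,0,0],0,1],[[0,0,0],0,1],[[0,0,0],0,1]]'
python3 -c "from h import *; plan(538.6,53.3,25,1.616)"
```

```text
t: 45.35
eef_pos: [538.4, 53.1, 26.1]
tcp_rot: [3.141, -0.0, 1.617]
ft_force: [-0.6, 0.2, -0.3]
opening: 0.238
grip_force: 30.0
t 45.35 pos [538.4  53.1  26.1] rot [ 3.141 -0.     1.617] tool units [0.   0.   0.02] turn 0.02 open 0.238 F [-0.6  0.2 -0.3]
```

```bash
python3 -m inch '[[[0,0,0.02],0,1],[[0,0,0],0,1],[[0,0,0],0,1],[[0,0,0],0,0.7],[[0,0,0],0,0.4],[[0,0,0],0,0.1],[[0,0,0],0,-0.1],[[0,0,0],0,-0.3],[[0,0,0],0,-0.3],[[0,0,0],0,-0.3]]'
python3 -m inch '[[[0,0,0],0,-0.3],[[0,0,-0.2],0,-0.3],[[0,0,-0.4],0,-0.3],[[0,0,-0.5],0,-0.3],[[0,0,-0.5],0,-0.3],[[0,0,-0.4],0,-0.3],[[0.4,-0.4,0],0,-0.3],[[0.6,-0.6,0],0,-0.3],[[0.6,-0.6,0],0,-0.3],[[0.6,-0.6,0],0,-0.3]]'
python3 -m inch '[[[0.6,-0.1,0],0,-0.3],[[0.6,-0.1,0],0,-0.3],[[0.3,0,0],0,-0.3],[[0,0,0],0,-0.3],[[0,0,0],0,-0.3],[[0,0,0],0,-0.3],[[0,0,0],0,-0.3],[[0,0,0],0,-0.3],[[0,0,0],0,-0.3],[[0,0,0],0,-0.3]]'
python3 - <<'E'
from h import *
PADC=[(538.6,53.3),(541.5,-12.6),(544.4,-78.5),(547.3,-144.4)]
for n in("top","scene"):
    p=eyes.read_camera(n)
    for k,c in zip(('socket_s','socket_m','socket_l','socket_xl'),PADC):
        t=proj(np.array([[*c,15+PROF[k][-1][0]/2]]),p)[0]
        d=min(eyes.cut_out(k,p),key=lambda d:np.hypot(d['centre'][1]-t[0],d['centre'][0]-t[1])); print(n,k,fit(k,d['mask'],c,p,15))
    a=p["pixels"][100:280,240:440,::-1] if n=='top' else p["pixels"][140:300,260:440,::-1]
    cv2.imwrite(f"pics/{n}5.png",cv2.resize(a,(640,560)))
E
```

```text
t: 46.6
eef_pos: [538.4, 53.1, 24.8]
tcp_rot: [3.141, -0.0, 1.617]
ft_force: [0.7, -0.1, 0.4]
opening: 0.645
grip_force: 0.0
t: 47.85
eef_pos: [399.2, 179.6, 145.6]
tcp_rot: [3.141, -0.0, 1.617]
ft_force: [1.1, 0.6, 0.2]
opening: 0.652
grip_force: 0.0
t: 49.1
eef_pos: [384.2, 268.1, 144.8]
tcp_rot: [3.142, -0.0, 1.617]
ft_force: [-0.3, 1.4, -0.5]
opening: 0.65
grip_force: 0.0
top socket_s (array([532.6,  49.3]), np.float64(0.0))
top socket_m (array([540.32085228, -11.99743304]), np.float64(0.8674209713935852))
top socket_l (array([542.67606009, -79.18254711]), np.float64(0.8918869495391846))Traceback (most recent call last):
  File "<stdin>", line 7, in <module>
ValueError: min() iterable argument is empty
```

Run:
```python
from h import *
PADC=[(538.6,53.3),(541.5,-12.6),(544.4,-78.5),(547.3,-144.4)]
for n in("top","scene"):
    p=eyes.read_camera(n)
    a=p["pixels"][100:280,240:440,::-1] if n=='top' else p["pixels"][140:300,260:440,::-1]
    cv2.imwrite(f"pics/{n}5.png",cv2.resize(a,(640,560)))
    for k,c in zip(('socket_s','socket_m','socket_l','socket_xl'),PADC):
        t=proj(np.array([[*c,15+PROF[k][-1][0]/2]]),p)[0]
        ds=eyes.cut_out(k,p)
        if not ds: print(n,k,'none'); continue
        d=min(ds,key=lambda d:np.hypot(d['centre'][1]-t[0],d['centre'][0]-t[1])); print(n,k,fit(k,d['mask'],c,p,15))
```

```text
top socket_s (array([532.6,  49.3]), np.float64(0.0))
top socket_m (array([539.69264543, -11.5435045 ]), np.float64(0.9380677342414856))
top socket_l (array([543.75312972, -80.28337666]), np.float64(0.9276173114776611))
top socket_xl (array([ 545.51353841, -145.8712379 ]), np.float64(0.8760391473770142))
scene socket_s (array([541.83046875,  -6.55546875]), np.float64(0.6486222743988037))
scene socket_m (array([541.0548557 , -10.90165898]), np.float64(0.9002647995948792))
scene socket_l (array([545.35966925, -77.94899915]), np.float64(0.8325545191764832))
scene socket_xl (array([ 546.11970402, -144.16796994]), np.float64(0.9600132703781128))
```

View pics/top5.png

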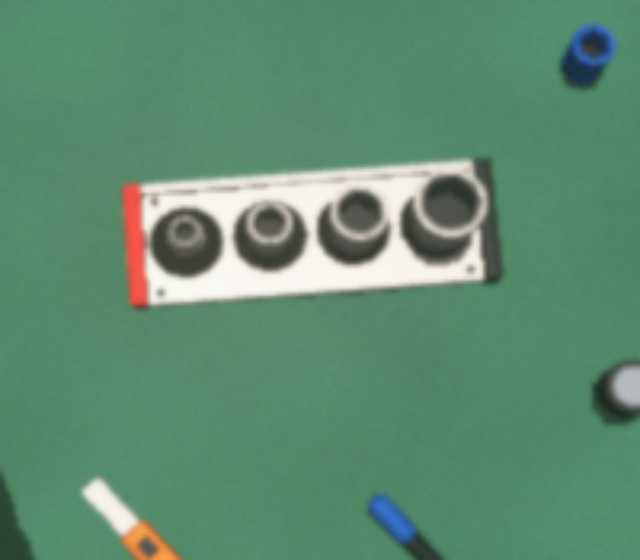

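View pics/scene5.png

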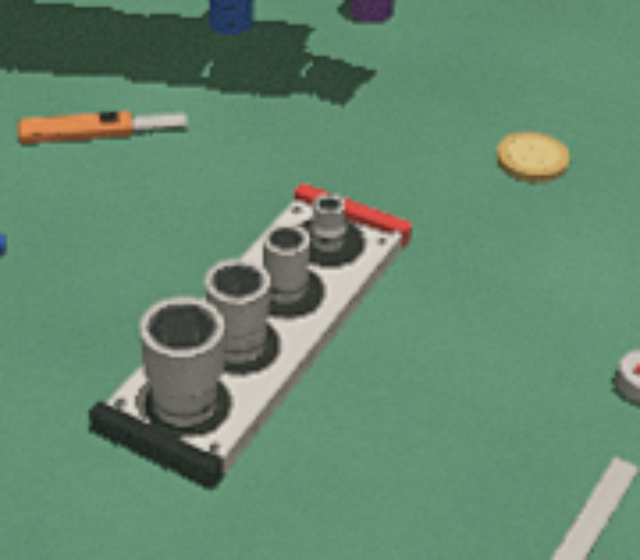

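The top view shows four mouths, one over each pad, with S at (184,231) on pad_1 centred at (187,242). The scene view shows all four upright and in order. The S offset is worth a quick check before handing in.

Run:
```python
from h import *
p=eyes.read_camera("top")
a=ray((297.5-.5,174.3-.5),p,53); b=ray((298.4-.5,177.8-.5),p,15); print(a,b)
if np.hypot(*(a-b))<7: print(env.job_done())
```

```text
[538.5804248   53.30951674] [538.471742    52.87170863]
the job is handed in; nothing more can be done
None
```

The job is handed in: the four sockets stand upright and released on their pads, smallest at the red end to largest at the black end. In the last pictures each was within about 3 mm of its pad centre, and the reference block and magnifier were not touched; the judge's result was not shown.

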